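Strip the reel-holder stud into the parts tray

ROBOT

A 6-joint arm with a two-finger parallel gripper is mounted at the origin on the work surface. World frame = base frame: x ahead of the robot, y to its left, z up, the work surface at z = 0. Lengths are in m, angles in rad, forces in N, time in s.
With the tool pointing down it reaches from about 0.35 to 0.925 m from the base axis. Payload 6.4 kg.
Tool frame: the origin (TCP) lies at the very end of the fingers, on their centre line; the grasp point (between the pads) lies r.tcp_to_grasp behind it (r.tcp_to_grasp is the distance from the TCP to the grasp point, in m); z points along the fingers, y is the line along which they close (so a half turn about z gives the same grasp; the last joint's range is limited). The gripper opens to 94 mm and grips with 3 to 60 N. Pads are 16 mm wide; open, the fingers measure 119 mm over their backs; the gripper's body (75 mm by 177 mm) begins 78 mm behind the grasp point.
Start: joints at [-1.434, 0.245, 1.558, -0, 1.339, -0.174], TCP at [0.199, -0.619, 0.205] pointing down, gripper open.
Joint ranges: [-3.13, 3.13], [-1.02, 2.26], [0.13, 2.54], [-0.95, 4.09], [0.21, 2.88], [-2.74, 2.74]. Speed limits (rad/s): [2.57, 2.57, 3.14, 3.14, 3.14, 3.14].

INTERFACE

Orientations are given as a rotation vector (axis times angle).
In Python, from bench import r gives the robot as it stands.
- The arm moves only by the tool move_arm, never from a script. Its argument "increments" is a list of rows, each an object with "dp": the shift along the tool's x, y, z scaled (see below), a list of three; "twist": the turn, a rotation vector about the tool's x, y, z scaled (see below), a list of three. A call has 1 to 12 rows; each row shifts and turns the commanded pose from where the row before left it, along the tool's axes as they then stand; what a row does not reach is not made up. The controller multiplies each number of a shift by 30 mm and each number of a turn by 0.15 rad. A row lasts 1/10 s, in which the tool goes at most 50 mm and 8.59 degrees, less where a joint would pass 70% of its speed; a pose out of reach is approached as far as the arm can. A call with a number of a shift or a turn outside -1 to 1 is refused whole. A call with a gripper value outside its range is refused whole. "jaw" is the gripper command: -1 is shut, 1 is fully open, values between are in proportion, set as the call begins (left out, the last holds). The fingers move at their own pace and stop on an object; "newtons" is the grip in N (left out, the last holds). Time passes only in rows, so rows that do not move let the fingers close. It gives the time, the measured TCP pose, the force, the opening and the grip force at its end, in the units of the state.
- r.sense(): the state, without advancing time (a new reading comes with each control period).
- r.snapshot(name): name is "scene" or "top"; returns the picture (400x640x3 uint8, blue, green, red); there is no depth.
- r.camera_params(name): a dict with "vertical_fov" (degrees; the focal length in pixels is half the picture's height over the tangent of half this angle, whatever the lens; pixels are square), "cx", "cy" (the principal point, pixels), "D" ([k1, k2, p1, p2, k3] as OpenCV has them; the pictures are not rectified), "R" (3x3) and "t" (3): a world point X has camera coordinates R X + t. Camera axes: x right, y down, z forward; pixel columns grow to the right and rows downward; lengths in m; the calibration is good to about 2 mm. A picture is of the moment at which its call begins. camera_params takes no time and is no camera call.
- r.sign_off(): hands the job in; it is judged then, once.
The state is a dict: "clock": time; "joints": joint angles; "qvel": joint speeds; "joint_efforts": joint torques, N m; "tool_pos": TCP position; "orientation": TCP orientation; "contact_force": force on the tool from outside, world axes, zero at the start; "torque": the same for the moment, N m; "grip_width": finger opening in m; "grip_force": force on a finger pad.
Only numpy, scipy, OpenCV 4.12 (cv2) and the standard library are available. Lean on these libraries where they do the work, as an engineer would, in place of code of your own. Each camera call takes 0.05 s, during which the arm holds its last target. There are 200 camera calls.

TASK

Take the reel holder's stud apart in order: lift off the wing nut first, then the spacer under it, then the bracket, putting each one in the shallow parts tray before taking the next off the stud. Set each part down gently, right way up and flat on the tray floor, none on top of another or on the rim. The loose spare nut and spacer lying on the bench are not part of the job.

Things in the scene. Friction and masses are not known exactly. Their poses are not given: they have to be found in the camera images.
- wing_nut: Black plastic wing nut, top of the stack on the stud: round hub 34 mm across, 18 mm high, 14 mm hole; two wings 8 mm thick along its x axis, 76 mm tip to tip, rising 25 mm above its underside. Already unscrewed: lifts straight off. Grip the hub across y, square to the wings. Origin: underside, on the hole axis; z up. 30 g. Its loose twin on the bench beyond x = 0.7 m is a spare.
- spacer: Plain aluminium tube under the wing nut: 24 mm outside, 14 mm hole, 24 mm high, loose on the stud (a 10 mm thick upright steel rod whose tip is 78 mm above the bench). It stands on the bracket's top, 36 mm above the bench. Origin: underside, on the axis; z up. 30 g. Another such tube loose on the bench beyond x = 0.7 m is a spare.
- bracket: Steel bracket, lowest on the stud: upside-down U channel 80 mm long (x), 44 mm wide (y), 24 mm high, 4 mm sheet, 14 mm middle hole in its top for the stud. Its two long side walls, the faces to grip (across y), stand on a fixed grey base plate, 130 mm square, 12 mm thick. The stud rises 42 mm above its top. Origin: under the middle hole, level with the lower edges; z up. About 110 g.
- tray: Shallow grey parts tray, fixed to the bench: 180 mm along its x axis, 280 mm along its y axis, rim 20 mm high, walls and floor 5 mm thick, one open bay. Origin: centre of its underside on the bench; the floor inside is 5 mm above it. It starts empty.
Not all that is in view belongs to the job. What is shaped like the bracket but purple or red is not meant.

How it is judged:
By the outcome, as a careful person would: the job done as asked, in the order asked, and still so for the second after the job is handed in, with the robot touching nothing.
It also fails if it takes over 67 s, if anything falls off the work surface, if the arm or the gripper's body presses on something with over 40 N, if the wrist force passes 120 N, or if a joint passes its speed limit or range.

## Working session

There is one attempt and no reset: what is moved stays moved. The work goes in short steps, Python scripts to look and compute and a tool call to move; the robot and the scene stay as the last step left them, time stands still between calls to the robot, and variables do not carry over. Pictures are saved under pics/ and viewed, at most 10 in all, crops included, and the job is handed in when it is done.

Besides the shell and the picture viewer there is one more tool, called after "Request:" by a JSON object that holds its "op" and its "data", one argument or row to a line. move_arm: Moves the arm, as the interface text tells. Shifts and turns lie within -1 to 1; 1 stands for 30 mm of shift or 0.15 rad of turn. Its arguments: {"type":"object","properties":{"increments":{"type":"array"},"jaw":{"type":"number"},"newtons":{"type":"number"}},"required":["increments"]}

```bash
mkdir -p pics; cat > h.py <<'E'
import numpy as np, cv2
from bench import r
def K(n):
    c=r.camera_params(n); f=200/np.tan(np.radians(c["vertical_fov"])/2)
    return np.array([[f,0,c["cx"]],[0,f,c["cy"]],[0,0,1]]),np.array(c["D"],float),np.array(c["R"]),np.array(c["t"])
def w(n,uv,z):
    k,D,R,t=K(n); p=cv2.undistortPoints(np.array(uv,float).reshape(-1,1,2),k,D).reshape(-1,2)
    o=-R.T@t; out=[]
    for a in p:
        d=R.T@np.array([*a,1]); out.append(o+d*(z-o[2])/d[2])
    return np.array(out)
def px(n,X):
    k,D,R,t=K(n); return cv2.projectPoints(np.array(X,float).reshape(-1,3),cv2.Rodrigues(R)[0],t,k,D)[0].reshape(-1,2)
E
python3 - <<'E'
from h import *
for n in("scene","top"):
    cv2.imwrite(f"pics/{n}1.png",r.snapshot(n)); k,D,R,t=K(n); print(n,k[0,0],-R.T@t,R.round(2).tolist())
print(r.tcp_to_grasp,r.sense())
E
```

```text
scene 392.3075169756611 [0.98575096 0.15378211 0.48273166] [[-0.3, 0.95, 0.02], [0.56, 0.19, -0.81], [-0.77, -0.24, -0.59]]
top 485.1436884381929 [ 3.48801028e-01 -7.88808717e-05  9.92575129e-01] [[0.01, -1.0, -0.02], [-0.99, -0.01, -0.12], [0.12, 0.02, -0.99]]
0.0188 {'clock': 0.1, 'joints': array([-1.43409450e+00,  2.45704735e-01,  1.55887528e+00, -1.76410776e-05,
        1.33867515e+00, -1.74089848e-01]), 'qvel': array([ 0.00161343, -0.00074821, -0.0014551 , -0.00161791,  0.00112549,
        0.00114248]), 'joint_efforts': array([ 2.56938292e-04, -4.16912770e+01, -3.15525162e+01,  6.85859844e-02,
        3.09833488e-02, -6.77580965e-05]), 'tool_pos': array([ 0.19871231, -0.61832617,  0.20448986]), 'orientation': array([-3.10209405e+00, -4.85976998e-01, -2.18468121e-05]), 'contact_force': array([ 0.71547099, -0.02833111,  0.93025542]), 'torque': array([ 0.026351  , -0.05469416, -0.03651973]), 'grip_force': 0.0, 'grip_width': 0.09372986697206478}
```

View pics/scene1.png

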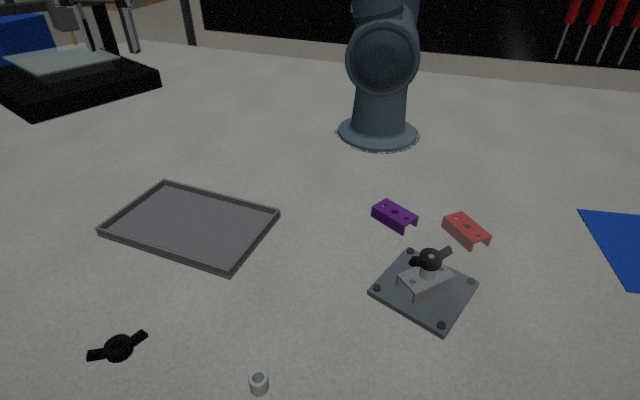

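View pics/top1.png

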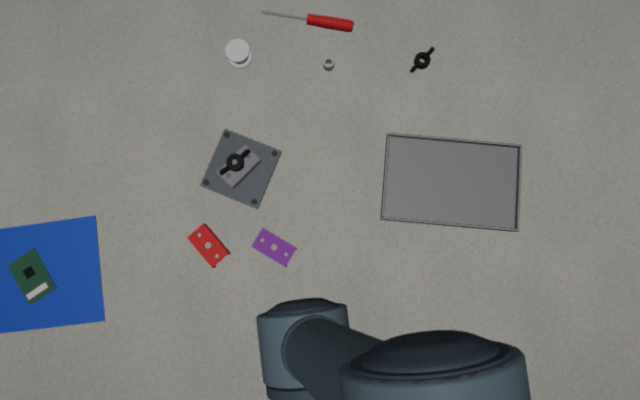

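The stack is at top (236,161) and scene (431,262): the black nut over a grey bracket on the base plate, as described. The nut at top (422,60), the tube at (328,64), and the red (208,246) and purple (274,247) channels are spares or decoys. The tray spans top (381–521, 134–231). I'll confirm with one enlarged crop.

```bash
python3 - <<'E'
from h import *
a=cv2.imread("pics/top1.png")[125:215,195:290]; b=cv2.imread("pics/scene1.png")[235:340,360:485]
a=cv2.resize(a,None,fx=4,fy=4,interpolation=cv2.INTER_CUBIC);b=cv2.resize(b,None,fx=3.3,fy=3.3,interpolation=cv2.INTER_CUBIC)
c=np.zeros((360,380+b.shape[1],3),np.uint8);c[:,:380]=a;c[:b.shape[0],380:]=b[:360];cv2.imwrite("pics/c1.png",c);print(c.shape)
P=w("top",[(236,161)],.065);print("nut",P)
Q=w("top",[(225,131),(280,152),(258,207),(202,185)],.012);print("plate",Q,Q.mean(0))
T=w("top",[(388,135),(520,146),(518,231),(381,219)],.02);print("tray",T,T.mean(0))
print(w("scene",[(431,256)],.06))
E
```

```text
(360, 792, 3)
nut [[0.53489438 0.17979487 0.065     ]]
plate [[0.60915116 0.21566551 0.012     ]
 [0.5652998  0.09926612 0.012     ]
 [0.45049525 0.14146217 0.012     ]
 [0.49459574 0.25893382 0.012     ]] [0.52988549 0.17883191 0.012     ]
tray [[ 0.60160959 -0.1227889   0.02      ]
 [ 0.58258938 -0.39625467  0.02      ]
 [ 0.40718475 -0.38529235  0.02      ]
 [ 0.42847521 -0.10792392  0.02      ]] [ 0.50496473 -0.25306496  0.02      ]
[[0.51338672 0.18488364 0.06      ]]
```

View pics/c1.png

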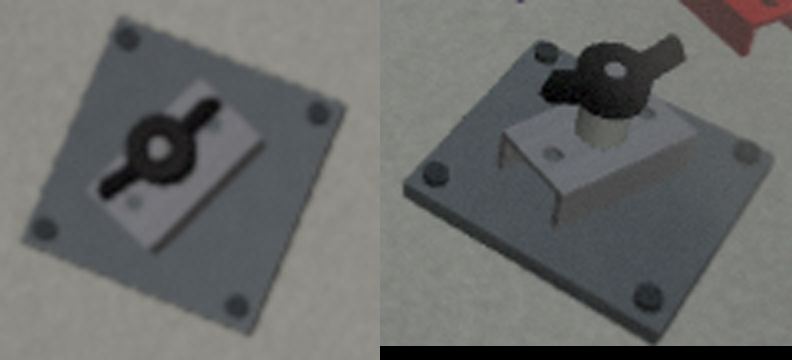

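The crop confirms it: nut hub at crop (157,148) on a pale tube, over a grey bracket on the plate. Next I compute the axis and yaws.

```bash
python3 - <<'E'
from h import *
T=lambda p:[((x+.5)/4-.5+195,(y+.5)/4-.5+125) for x,y in p]
S=lambda p:[((x-380+.5)/3.3-.5+360,(y+.5)/3.3-.5+235) for x,y in p]
print("nut",w("top",T([(157,148)]),.078),w("scene",S([(617,70)]),.078))
a=w("top",T([(108,188),(212,105)]),.083);d=a[1]-a[0];print("wing",a.mean(0),np.arctan2(d[1],d[0]))
b=w("top",T([(200,80),(265,138),(152,250),(90,188)]),.036);print("brk",b.mean(0));d=b[0]-b[3]+b[1]-b[2];print(np.arctan2(d[1],d[0]),np.linalg.norm(d)/2)
print("brk scene",)
b=w("scene",S([(503,132),(568,193),(697,135)]),.036);print(b,(b[0]+b[2])/2);d=b[2]-b[1];print(np.arctan2(d[1],d[0]))
Q=w("top",T([(119,15),(347,104),(250,335),(22,240)]),.012);print(Q.mean(0))
from scipy.spatial.transform import Rotation as Ro
print(Ro.from_rotvec(r.sense()["orientation"]).as_matrix().round(4))
E
```

```text
nut [[0.53102362 0.18135914 0.078     ]] [[0.53298218 0.18419219 0.078     ]]
wing [0.53081484 0.17891685 0.083     ] -0.8721025602821825
brk [0.53140683 0.17936074 0.036     ]
-0.76471969098619 0.07876157683219402
brk scene
[[0.54555032 0.14039363 0.036     ]
 [0.57299004 0.17364933 0.036     ]
 [0.51832632 0.22672466 0.036     ]] [0.53193832 0.18355914 0.036     ]
2.3709363707263753
[0.53150181 0.17994337 0.012     ]
[[ 9.521e-01  3.058e-01 -2.000e-04]
 [ 3.058e-01 -9.521e-01  1.600e-03]
 [ 3.000e-04 -1.600e-03 -1.000e+00]]
```

```bash
cat >> h.py <<'E'
from scipy.spatial.transform import Rotation as Ro
def go(x,y,z,yaw,yaw_after=True):
    "print dp and twist units from the present pose to the target (tool down); dp both in present and in target axes"
    s=r.sense(); R0=Ro.from_rotvec(s["orientation"]); R1=Ro.from_euler("z",yaw)*Ro.from_euler("x",np.pi)
    d=np.array([x,y,z])-s["tool_pos"]
    print("t",round(s["clock"],2),"pos",s["tool_pos"].round(4),"yaw",round(float(np.arctan2(*R0.as_matrix()[[1,0],0])),3),"w",round(float(s["grip_width"]),4),"gf",round(float(s["grip_force"]),1),"F",s["contact_force"].round(1))
    print("dp now-axes",(R0.inv().apply(d)/.03).round(2),"target-axes",(R1.inv().apply(d)/.03).round(2),"twist",((R0.inv()*R1).as_rotvec()/.15).round(2))
E
python3 -c "
from h import *
go(.5315,.181,.14,2.27)"
```

```text
t 0.1 pos [ 0.1987 -0.6183  0.2045] yaw 0.311 w 0.0937 gf 0.0 F [ 0.7 -0.   0.9]
dp now-axes [ 18.71 -21.97   2.19] target-axes [13.25 25.64  2.15] twist [-1.000e-02 -1.000e-02 -1.306e+01]
```

Request:
{"op": "move_arm", "data": {
  "increments": [
    {"dp": [0,0,0],"twist": [0,0,-1]},
    {"dp": [0,0,0],"twist": [0,0,-1]},
    {"dp": [0,0,0],"twist": [0,0,-1]},
    {"dp": [0,0,0],"twist": [0,0,-1]},
    {"dp": [0,0,0],"twist": [0,0,-1]},
    {"dp": [0,0,0],"twist": [0,0,-1]},
    {"dp": [0,0,0],"twist": [0,0,-1]},
    {"dp": [0,0,0],"twist": [0,0,-1]},
    {"dp": [0,0,0],"twist": [0,0,-1]},
    {"dp": [0,0,0],"twist": [0,0,-1]},
    {"dp": [0,0,0],"twist": [0,0,-1]},
    {"dp": [0,0,0],"twist": [0,0,-1]}
  ]
}}

```text
clock: 1.3
tool_pos: [0.1987, -0.6185, 0.2048]
orientation: [-1.54, -2.738, -0.001]
contact_force: [-0.2, 0.5, -0.9]
grip_width: 0.0941
grip_force: 0.0
```

```bash
python3 -c "
from h import *
go(.5315,.181,.14,2.27)"
```

```text
t 1.3 pos [ 0.1987 -0.6185  0.2048] yaw 2.117 w 0.0941 gf 0.0 F [-0.2  0.5 -0.9]
dp now-axes [17.01 23.32  2.19] target-axes [13.26 25.64  2.16] twist [ 0.   -0.01 -1.02]
```

Request:
{"op": "move_arm", "data": {
  "increments": [
    {"dp": [0,0,0],"twist": [0,0,-1]},
    {"dp": [0.5,1,0],"twist": [0,0,0]},
    {"dp": [0.5,1,0],"twist": [0,0,0]},
    {"dp": [0.5,1,0],"twist": [0,0,0]},
    {"dp": [0.5,1,0],"twist": [0,0,0]},
    {"dp": [0.5,1,0],"twist": [0,0,0]},
    {"dp": [0.5,1,0],"twist": [0,0,0]},
    {"dp": [0.5,1,0],"twist": [0,0,0]},
    {"dp": [0.5,1,0],"twist": [0,0,0]},
    {"dp": [0.5,1,0],"twist": [0,0,0]},
    {"dp": [0.5,1,0],"twist": [0,0,0]},
    {"dp": [0.5,1,0],"twist": [0,0,0]}
  ],
  "jaw": 0.3
}}

```text
clock: 2.5
tool_pos: [0.3484, -0.28, 0.2051]
orientation: [-1.34, -2.841, -0.0]
contact_force: [0.5, -0.5, -0.3]
grip_width: 0.0612
grip_force: 0.0
```

Request:
{"op": "move_arm", "data": {
  "increments": [
    {"dp": [0.5,1,0],"twist": [0,0,0]},
    {"dp": [0.5,1,0],"twist": [0,0,0]},
    {"dp": [0.5,1,0],"twist": [0,0,0]},
    {"dp": [0.5,1,0],"twist": [0,0,0]},
    {"dp": [0.5,1,0],"twist": [0,0,0]},
    {"dp": [0.5,1,0],"twist": [0,0,0]},
    {"dp": [0.5,1,0],"twist": [0,0,0]},
    {"dp": [0.5,1,0],"twist": [0,0,0]},
    {"dp": [0.5,1,0],"twist": [0,0,0]},
    {"dp": [0.5,1,0],"twist": [0,0,0]},
    {"dp": [0.5,1,0],"twist": [0,0,0]},
    {"dp": [0.5,1,0],"twist": [0,0,0]}
  ]
}}

```text
clock: 3.7
tool_pos: [0.5114, 0.0879, 0.205]
orientation: [-1.339, -2.841, 0.001]
contact_force: [0.3, -0.2, 0.4]
grip_width: 0.0608
grip_force: 0.0
```

```bash
python3 -c "
from h import *
go(.5315,.181,.14,2.27)"
```

```text
t 3.7 pos [0.5114 0.0879 0.205 ] yaw 2.261 w 0.0608 gf 0.0 F [ 0.3 -0.2  0.4]
dp now-axes [1.97 2.49 2.17] target-axes [1.94 2.51 2.17] twist [-0.   -0.   -0.06]
```

Request:
{"op": "move_arm", "data": {
  "increments": [
    {"dp": [0.65,0.83,0.72],"twist": [0,0,-0.06]},
    {"dp": [0.65,0.83,0.72],"twist": [0,0,0]},
    {"dp": [0.65,0.83,0.72],"twist": [0,0,0]},
    {"dp": [0,0,0],"twist": [0,0,0]},
    {"dp": [0,0,0],"twist": [0,0,0]}
  ]
}}

```text
clock: 4.2
tool_pos: [0.5306, 0.1794, 0.1399]
orientation: [-1.324, -2.847, 0.002]
contact_force: [-0.2, 0.4, 1.0]
grip_width: 0.0613
grip_force: 0.0
```

```bash
python3 -c "
from h import *
go(.5315,.181,.0635,2.27)
p=[]
for n in('top','scene'):
    i=r.snapshot(n);u,v=px(n,[.5315,.181,.08])[0].astype(int);print(u,v)
    p.append(cv2.resize(i[v-40:v+40,u-50:u+50],None,fx=4,fy=4,interpolation=cv2.INTER_CUBIC))
cv2.imwrite('pics/c2.png',np.hstack(p))"
```

```text
t 4.2 pos [0.5306 0.1794 0.1399] yaw 2.271 w 0.0613 gf 0.0 F [-0.2  0.4  1. ]
dp now-axes [0.02 0.06 2.55] target-axes [0.02 0.06 2.55] twist [-0.01 -0.    0.01]
233 161
429 253
```

View pics/c2.png

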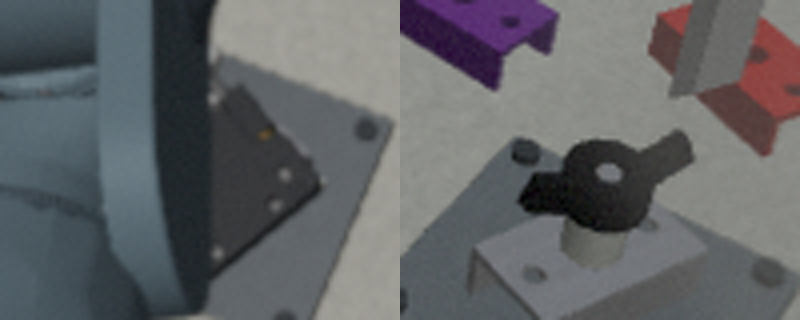

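The scene half shows the nut hub (608,172) untouched on the stud, with one finger above it at (685,95). I'll descend and grip.

Request:
{"op": "move_arm", "data": {
  "increments": [
    {"dp": [0.02,0.06,0.85],"twist": [0,0,0]},
    {"dp": [0,0,0.85],"twist": [0,0,0]},
    {"dp": [0,0,0.6],"twist": [0,0,0]},
    {"dp": [0,0,0.25],"twist": [0,0,0]},
    {"dp": [0,0,0],"twist": [0,0,0]},
    {"dp": [0,0,0],"twist": [0,0,0]}
  ]
}}

```text
clock: 4.9
tool_pos: [0.5332, 0.1805, 0.0656]
orientation: [1.327, 2.846, 0.002]
contact_force: [-0.2, 0.3, 0.3]
grip_width: 0.0611
grip_force: 0.0
```

Request:
{"op": "move_arm", "data": {
  "increments": [
    {"dp": [0,0,0],"twist": [0,0,0]},
    {"dp": [0,0,0],"twist": [0,0,0]},
    {"dp": [0,0,0],"twist": [0,0,0]},
    {"dp": [0,0,0],"twist": [0,0,0]},
    {"dp": [0,0,0],"twist": [0,0,0]},
    {"dp": [0,0,0],"twist": [0,0,0]},
    {"dp": [0,0,0],"twist": [0,0,0]}
  ],
  "jaw": -1,
  "newtons": 12
}}

```text
clock: 5.6
tool_pos: [0.5323, 0.1809, 0.0644]
orientation: [1.326, 2.848, 0.0]
contact_force: [-0.8, 0.9, 2.5]
grip_width: 0.0325
grip_force: 12.0
```

```bash
python3 -c "
from h import *
go(.5315,.181,.13,2.27)"
```

```text
t 5.6 pos [0.5323 0.1809 0.0644] yaw 2.27 w 0.0325 gf 12.0 F [-0.8  0.9  2.5]
dp now-axes [ 0.02 -0.02 -2.19] target-axes [ 0.02 -0.02 -2.19] twist [ 0.  0. -0.]
```

Request:
{"op": "move_arm", "data": {
  "increments": [
    {"dp": [0,0,-0.4],"twist": [0,0,0]},
    {"dp": [0,0,-0.7],"twist": [0,0,0]},
    {"dp": [0,0,-0.9],"twist": [0,0,0]},
    {"dp": [0,0,-0.5],"twist": [0,0,0]},
    {"dp": [0,0,0],"twist": [0,0,0]}
  ]
}}

```text
clock: 6.1
tool_pos: [0.5339, 0.1811, 0.1421]
orientation: [1.324, 2.844, 0.004]
contact_force: [-0.2, -0.1, -0.5]
grip_width: 0.0322
grip_force: 12.0
```

```bash
python3 -c "
from h import *
go(.51,-.17,.05,1.5)"
```

```text
t 6.1 pos [0.5339 0.1811 0.1421] yaw 2.27 w 0.0322 gf 12.0 F [-0.2 -0.1 -0.5]
dp now-axes [-8.44 -8.15  3.06] target-axes [-11.73   0.03   3.07] twist [0.04 0.01 5.13]
```

Request:
{"op": "move_arm", "data": {
  "increments": [
    {"dp": [0,0,0],"twist": [0,0,0.86]},
    {"dp": [0,0,0],"twist": [0,0,0.86]},
    {"dp": [0,0,0],"twist": [0,0,0.86]},
    {"dp": [0,0,0],"twist": [0,0,0.86]},
    {"dp": [0,0,0],"twist": [0,0,0.86]},
    {"dp": [0,0,0],"twist": [0,0,0.86]},
    {"dp": [-0.7,0,0],"twist": [0,0,0]},
    {"dp": [-1,0,0],"twist": [0,0,0]},
    {"dp": [-1,0,0],"twist": [0,0,0]},
    {"dp": [-1,0,0],"twist": [0,0,0]},
    {"dp": [-1,0,0],"twist": [0,0,0]},
    {"dp": [-1,0,0],"twist": [0,0,0]}
  ]
}}

```text
clock: 7.3
tool_pos: [0.5182, 0.0093, 0.1377]
orientation: [-2.302, -2.135, 0.002]
contact_force: [-0.1, -0.1, 1.0]
grip_width: 0.0321
grip_force: 12.0
```

Request:
{"op": "move_arm", "data": {
  "increments": [
    {"dp": [-1,0,0],"twist": [0,0,0]},
    {"dp": [-1,0,0],"twist": [0,0,0]},
    {"dp": [-1,0,0],"twist": [0,0,0]},
    {"dp": [-1,0,0.5],"twist": [0,0,0]},
    {"dp": [-1,0,0.7],"twist": [0,0,0]},
    {"dp": [-0.8,0,0.8],"twist": [0,0,0]},
    {"dp": [-0.25,0,0.7],"twist": [0,0,0]},
    {"dp": [0,0,0.2],"twist": [0,0,0]},
    {"dp": [0,0,0],"twist": [0,0,0]},
    {"dp": [0,0,0],"twist": [0,0,0]}
  ]
}}

```text
clock: 8.3
tool_pos: [0.5061, -0.1702, 0.0526]
orientation: [2.302, 2.137, 0.0]
contact_force: [0.3, -0.7, -0.8]
grip_width: 0.0324
grip_force: 12.0
```

```bash
python3 -c "
from h import *
go(.51,-.17,.0093,1.5)"
```

```text
t 8.3 pos [ 0.5061 -0.1702  0.0526] yaw 1.497 w 0.0324 gf 12.0 F [ 0.3 -0.7 -0.8]
dp now-axes [0.02 0.13 1.44] target-axes [0.02 0.13 1.44] twist [ 0.    0.   -0.02]
```

Request:
{"op": "move_arm", "data": {
  "increments": [
    {"dp": [0,0.13,0.5],"twist": [0,0,0]},
    {"dp": [0,0,0.5],"twist": [0,0,0]},
    {"dp": [0,0,0.25],"twist": [0,0,0]},
    {"dp": [0,0,0.08],"twist": [0,0,0]},
    {"dp": [0,0,0],"twist": [0,0,0]},
    {"dp": [0,0,0],"twist": [0,0,0]}
  ]
}}

```text
clock: 8.9
tool_pos: [0.51, -0.1711, 0.0127]
orientation: [2.302, 2.136, 0.0]
contact_force: [-0.5, -1.2, -0.3]
grip_width: 0.0321
grip_force: 12.0
```

```bash
python3 -c "
from h import *
go(.51,-.17,.0093,1.5)
p=[]
for n in('top','scene'):
    i=r.snapshot(n);u,v=px(n,[.51,-.17,.02])[0].astype(int);print(u,v)
    p.append(cv2.resize(i[v-40:v+40,u-50:u+50],None,fx=4,fy=4,interpolation=cv2.INTER_CUBIC))
cv2.imwrite('pics/c3.png',np.hstack(p))"
```

```text
t 8.9 pos [ 0.51   -0.1711  0.0127] yaw 1.496 w 0.0321 gf 12.0 F [-0.5 -1.2 -0.3]
dp now-axes [ 0.04 -0.    0.11] target-axes [ 0.04 -0.    0.11] twist [ 0.    0.   -0.03]
411 179
229 227
```

View pics/c3.png

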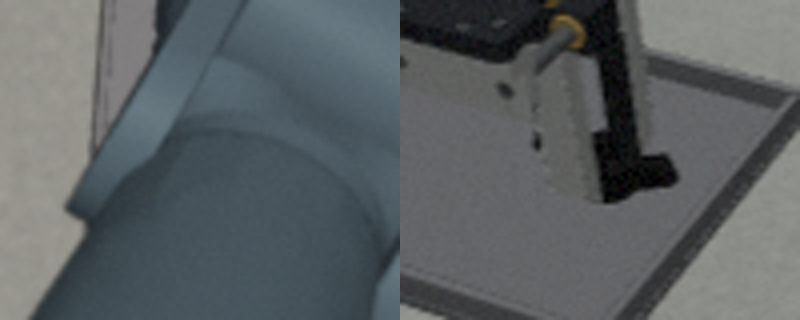

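The nut hangs level in the fingers just above the tray floor (crop 610,190), clear of the rim. I'll lower it in small steps.

Request:
{"op": "move_arm", "data": {
  "increments": [
    {"dp": [0,0,0.04],"twist": [0,0,0]},
    {"dp": [0,0,0.04],"twist": [0,0,0]},
    {"dp": [0,0,0],"twist": [0,0,0]},
    {"dp": [0,0,0],"twist": [0,0,0]}
  ]
}}

```text
clock: 9.4
tool_pos: [0.5096, -0.171, 0.0098]
orientation: [-2.303, -2.137, 0.0]
contact_force: [-0.7, 0.6, 0.3]
grip_width: 0.0327
grip_force: 12.0
```

Request:
{"op": "move_arm", "data": {
  "increments": [
    {"dp": [0,0,0.03],"twist": [0,0,0]},
    {"dp": [0,0,0],"twist": [0,0,0]},
    {"dp": [0,0,0],"twist": [0,0,0]}
  ]
}}

```text
clock: 9.7
tool_pos: [0.5098, -0.171, 0.0095]
orientation: [-2.303, -2.137, 0.0]
contact_force: [-1.1, 1.4, 5.7]
grip_width: 0.0325
grip_force: 12.0
```

Request:
{"op": "move_arm", "data": {
  "increments": [
    {"dp": [0,0,0],"twist": [0,0,0]},
    {"dp": [0,0,0],"twist": [0,0,0]},
    {"dp": [0,0,0],"twist": [0,0,0]},
    {"dp": [0,0,0],"twist": [0,0,0]},
    {"dp": [0,0,-0.4],"twist": [0,0,0]},
    {"dp": [0,0,-1],"twist": [0,0,0]},
    {"dp": [0,0,-1],"twist": [0,0,0]},
    {"dp": [0,0,-1],"twist": [0,0,0]},
    {"dp": [0,0,-0.8],"twist": [0,0,0]},
    {"dp": [0,0,0],"twist": [0,0,0]}
  ],
  "jaw": 0.15
}}

```text
clock: 10.7
tool_pos: [0.5122, -0.1724, 0.1398]
orientation: [2.297, 2.131, 0.004]
contact_force: [0.1, 0.6, -0.1]
grip_width: 0.0541
grip_force: 0.0
```

```bash
python3 -c "
from h import *
go(.5315,.181,.13,2.375)"
```

```text
t 10.7 pos [ 0.5122 -0.1724  0.1398] yaw 1.496 w 0.0541 gf 0.0 F [ 0.1  0.6 -0.1]
dp now-axes [11.8  -0.24  0.28] target-axes [7.71 8.93 0.33] twist [ 0.04  0.05 -5.86]
```

Request:
{"op": "move_arm", "data": {
  "increments": [
    {"dp": [1,-0.02,0],"twist": [0,0,0]},
    {"dp": [1,-0.02,0],"twist": [0,0,0]},
    {"dp": [1,-0.02,0],"twist": [0,0,0]},
    {"dp": [1,-0.02,0],"twist": [0,0,0]},
    {"dp": [1,-0.02,0],"twist": [0,0,0]},
    {"dp": [1,-0.02,0],"twist": [0,0,0]},
    {"dp": [1,-0.02,0],"twist": [0,0,0]},
    {"dp": [1,-0.02,0],"twist": [0,0,0]},
    {"dp": [1,-0.02,0],"twist": [0,0,0]},
    {"dp": [1,-0.02,0],"twist": [0,0,0]},
    {"dp": [1,-0.02,0],"twist": [0,0,0]},
    {"dp": [0.8,-0.02,0],"twist": [0,0,0]}
  ]
}}

```text
clock: 11.9
tool_pos: [0.5281, 0.184, 0.1338]
orientation: [-2.302, -2.137, 0.002]
contact_force: [-0.2, -0.4, -0.8]
grip_width: 0.054
grip_force: 0.0
```

Request:
{"op": "move_arm", "data": {
  "increments": [
    {"dp": [0,0,0],"twist": [0,0,-0.98]},
    {"dp": [0,0,0],"twist": [0,0,-0.98]},
    {"dp": [0,0,0],"twist": [0,0,-0.98]},
    {"dp": [0,0,0],"twist": [0,0,-0.98]},
    {"dp": [0,0,0],"twist": [0,0,-0.98]},
    {"dp": [0,0,0],"twist": [0,0,-0.98]},
    {"dp": [0,0,0],"twist": [0,0,0]},
    {"dp": [0,0,0],"twist": [0,0,0]}
  ]
}}

```text
clock: 12.7
tool_pos: [0.5285, 0.1825, 0.1342]
orientation: [-1.175, -2.912, 0.001]
contact_force: [0.8, 0.2, -0.5]
grip_width: 0.0538
grip_force: 0.0
```

```bash
python3 -c "
from h import *
go(.532,.181,.0405,2.373)
p=[]
i=r.snapshot('scene')
for X in([.5315,.181,.06],[.51,-.17,.02]):
    u,v=px('scene',X)[0].astype(int);print(u,v)
    p.append(cv2.resize(i[v-40:v+40,u-50:u+50],None,fx=4,fy=4,interpolation=cv2.INTER_CUBIC))
cv2.imwrite('pics/c4.png',np.hstack(p))"
```

```text
t 12.7 pos [0.5285 0.1825 0.1342] yaw 2.375 w 0.0538 gf 0.0 F [ 0.8  0.2 -0.5]
dp now-axes [-0.12  0.05  3.12] target-axes [-0.12  0.05  3.12] twist [-0.01 -0.01  0.01]
427 263
229 227
```

View pics/c4.png

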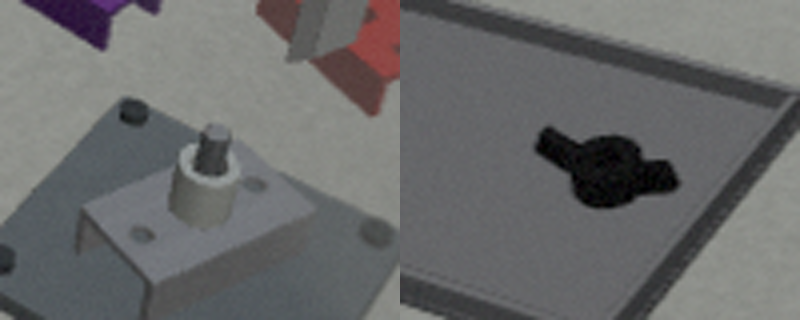

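The nut lies flat and right way up in the tray (607,172). The spacer still stands on the bracket around the stud (205,185). Now the spacer.

Request:
{"op": "move_arm", "data": {
  "increments": [
    {"dp": [-0.12,0.05,0.8],"twist": [0,0,0]},
    {"dp": [0,0,0.9],"twist": [0,0,0]},
    {"dp": [0,0,0.8],"twist": [0,0,0]},
    {"dp": [0,0,0.4],"twist": [0,0,0]},
    {"dp": [0,0,0.16],"twist": [0,0,0]},
    {"dp": [0,0,0],"twist": [0,0,0]},
    {"dp": [0,0,0],"twist": [0,0,0]}
  ]
}}

```text
clock: 13.45
tool_pos: [0.5336, 0.1813, 0.0443]
orientation: [1.171, 2.913, 0.002]
contact_force: [0.1, -0.8, -0.0]
grip_width: 0.0538
grip_force: 0.0
```

Request:
{"op": "move_arm", "data": {
  "increments": [
    {"dp": [0,0,0],"twist": [0,0,0]},
    {"dp": [0,0,0],"twist": [0,0,0]},
    {"dp": [0,0,0],"twist": [0,0,0]},
    {"dp": [0,0,0],"twist": [0,0,0]},
    {"dp": [0,0,0],"twist": [0,0,0]},
    {"dp": [0,0,0],"twist": [0,0,0]},
    {"dp": [0,0,0],"twist": [0,0,0]}
  ],
  "jaw": -1,
  "newtons": 12
}}

```text
clock: 14.15
tool_pos: [0.5328, 0.1812, 0.0434]
orientation: [1.171, 2.915, 0.0]
contact_force: [-0.2, 0.1, 2.0]
grip_width: 0.024
grip_force: 12.0
```

Request:
{"op": "move_arm", "data": {
  "increments": [
    {"dp": [0,0,-0.4],"twist": [0,0,0]},
    {"dp": [0,0,-0.7],"twist": [0,0,0]},
    {"dp": [0,0,-0.9],"twist": [0,0,0]},
    {"dp": [0,0,-0.7],"twist": [0,0,0]},
    {"dp": [0,0,-0.3],"twist": [0,0,0]},
    {"dp": [0,0,0],"twist": [0,0,0]}
  ]
}}

```text
clock: 14.75
tool_pos: [0.5336, 0.1813, 0.1349]
orientation: [1.17, 2.913, 0.003]
contact_force: [-1.5, 0.4, -0.5]
grip_width: 0.0237
grip_force: 12.0
```

```bash
python3 -c "
from h import *
go(.505,-.25,.05,1.5)"
```

```text
t 14.75 pos [0.5336 0.1813 0.1349] yaw 2.378 w 0.0237 gf 12.0 F [-1.5  0.4 -0.5]
dp now-axes [ -9.25 -11.05   2.82] target-axes [-14.41   0.07   2.83] twist [0.02 0.01 5.85]
```

Request:
{"op": "move_arm", "data": {
  "increments": [
    {"dp": [0,0,0],"twist": [0,0,0.98]},
    {"dp": [0,0,0],"twist": [0,0,0.98]},
    {"dp": [0,0,0],"twist": [0,0,0.98]},
    {"dp": [0,0,0],"twist": [0,0,0.98]},
    {"dp": [0,0,0],"twist": [0,0,0.98]},
    {"dp": [0,0,0],"twist": [0,0,0.98]},
    {"dp": [-0.7,0,0],"twist": [0,0,0]},
    {"dp": [-1,0,0],"twist": [0,0,0]},
    {"dp": [-1,0,0],"twist": [0,0,0]},
    {"dp": [-1,0,0],"twist": [0,0,0]},
    {"dp": [-1,0,0],"twist": [0,0,0]},
    {"dp": [-1,0,0],"twist": [0,0,0]}
  ]
}}

```text
clock: 15.95
tool_pos: [0.5186, 0.0097, 0.1316]
orientation: [-2.302, -2.135, 0.002]
contact_force: [0.3, 0.0, -0.8]
grip_width: 0.0238
grip_force: 12.0
```

Request:
{"op": "move_arm", "data": {
  "increments": [
    {"dp": [-1,0,0],"twist": [0,0,0]},
    {"dp": [-1,0,0],"twist": [0,0,0]},
    {"dp": [-1,0,0],"twist": [0,0,0]},
    {"dp": [-1,0,0],"twist": [0,0,0]},
    {"dp": [-1,0,0],"twist": [0,0,0]},
    {"dp": [-1,0,0],"twist": [0,0,0]},
    {"dp": [-1,0,0],"twist": [0,0,0]},
    {"dp": [-1,0,0.4],"twist": [0,0,0]},
    {"dp": [-0.7,0,0.7],"twist": [0,0,0]},
    {"dp": [0,0,0.9],"twist": [0,0,0]},
    {"dp": [0,0,0.7],"twist": [0,0,0]},
    {"dp": [0,0,0],"twist": [0,0,0]}
  ]
}}

```text
clock: 17.15
tool_pos: [0.497, -0.2475, 0.0475]
orientation: [-2.297, -2.13, 0.002]
contact_force: [-0.5, 0.6, -1.0]
grip_width: 0.0237
grip_force: 12.0
```

```bash
python3 -c "
from h import *
go(.505,-.25,.0124,1.5)"
```

```text
t 17.15 pos [ 0.497  -0.2475  0.0475] yaw 1.495 w 0.0237 gf 12.0 F [-0.5  0.6 -1. ]
dp now-axes [-0.07  0.28  1.17] target-axes [-0.07  0.27  1.17] twist [-0.05 -0.04 -0.03]
```

Request:
{"op": "move_arm", "data": {
  "increments": [
    {"dp": [-0.1,0.2,0.4],"twist": [0,0,0]},
    {"dp": [0,0,0.35],"twist": [0,0,0]},
    {"dp": [0,0,0.15],"twist": [0,0,0]},
    {"dp": [0,0,0],"twist": [0,0,0]},
    {"dp": [0,0,0],"twist": [0,0,0]},
    {"dp": [0,0,0],"twist": [0,0,0]}
  ]
}}

```text
clock: 17.75
tool_pos: [0.5063, -0.2533, 0.0258]
orientation: [2.302, 2.136, 0.0]
contact_force: [0.1, 0.6, -0.1]
grip_width: 0.0241
grip_force: 12.0
```

```bash
python3 -c "
from h import *
go(.505,-.25,.0124,1.5)"
```

```text
t 17.75 pos [ 0.5063 -0.2533  0.0258] yaw 1.496 w 0.0241 gf 12.0 F [ 0.1  0.6 -0.1]
dp now-axes [ 0.11 -0.05  0.45] target-axes [ 0.1  -0.05  0.45] twist [ 0.01  0.   -0.03]
```

Request:
{"op": "move_arm", "data": {
  "increments": [
    {"dp": [0,0,0.2],"twist": [0,0,0]},
    {"dp": [0,0,0.12],"twist": [0,0,0]},
    {"dp": [0,0,0.04],"twist": [0,0,0]},
    {"dp": [0,0,0],"twist": [0,0,0]},
    {"dp": [0,0,0],"twist": [0,0,0]},
    {"dp": [0,0,0],"twist": [0,0,0]}
  ]
}}

```text
clock: 18.35
tool_pos: [0.5061, -0.2531, 0.0145]
orientation: [2.303, 2.136, 0.0]
contact_force: [0.1, -0.2, -0.3]
grip_width: 0.0237
grip_force: 12.0
```

Request:
{"op": "move_arm", "data": {
  "increments": [
    {"dp": [0,0,0.04],"twist": [0,0,0]},
    {"dp": [0,0,0.02],"twist": [0,0,0]},
    {"dp": [0,0,0],"twist": [0,0,0]},
    {"dp": [0,0,0],"twist": [0,0,0]}
  ]
}}

```text
clock: 18.75
tool_pos: [0.506, -0.253, 0.0125]
orientation: [-2.303, -2.137, 0.0]
contact_force: [-0.0, -0.4, -0.4]
grip_width: 0.0235
grip_force: 12.0
```

Request:
{"op": "move_arm", "data": {
  "increments": [
    {"dp": [0,0,0.02],"twist": [0,0,0]},
    {"dp": [0,0,0],"twist": [0,0,0]},
    {"dp": [0,0,0],"twist": [0,0,0]}
  ]
}}

```text
clock: 19.05
tool_pos: [0.5061, -0.2531, 0.0124]
orientation: [2.303, 2.137, -0.0]
contact_force: [-1.6, 1.7, 4.5]
grip_width: 0.0239
grip_force: 12.0
```

Contact at 4.5 N, so I'll release and go back.

Request:
{"op": "move_arm", "data": {
  "increments": [
    {"dp": [0,0,0],"twist": [0,0,0]},
    {"dp": [0,0,0],"twist": [0,0,0]},
    {"dp": [0,0,0],"twist": [0,0,0]},
    {"dp": [0,0,0],"twist": [0,0,0]},
    {"dp": [0,0,-0.4],"twist": [0,0,0]},
    {"dp": [0,0,-1],"twist": [0,0,0]},
    {"dp": [0,0,-1],"twist": [0,0,0]},
    {"dp": [0,0,-1],"twist": [0,0,0]},
    {"dp": [0,0,-0.8],"twist": [0,0,0]},
    {"dp": [0,0,0],"twist": [0,0,0]}
  ],
  "jaw": 0
}}

```text
clock: 20.05
tool_pos: [0.5084, -0.2548, 0.143]
orientation: [2.297, 2.131, 0.002]
contact_force: [0.5, 0.3, 0.1]
grip_width: 0.0471
grip_force: 0.0
```

```bash
python3 -c "
from h import *
go(.532,.181,.13,2.373)"
```

```text
t 20.05 pos [ 0.5084 -0.2548  0.143 ] yaw 1.496 w 0.0471 gf 0.0 F [0.5 0.3 0.1]
dp now-axes [14.55 -0.31  0.36] target-axes [ 9.53 10.99  0.43] twist [ 0.03  0.05 -5.85]
```

Request:
{"op": "move_arm", "data": {
  "increments": [
    {"dp": [1,-0.02,0],"twist": [0,0,0]},
    {"dp": [1,-0.02,0],"twist": [0,0,0]},
    {"dp": [1,-0.02,0],"twist": [0,0,0]},
    {"dp": [1,-0.02,0],"twist": [0,0,0]},
    {"dp": [1,-0.02,0],"twist": [0,0,0]},
    {"dp": [1,-0.02,0],"twist": [0,0,0]},
    {"dp": [1,-0.02,0],"twist": [0,0,0]},
    {"dp": [1,-0.02,0],"twist": [0,0,0]},
    {"dp": [1,-0.02,0],"twist": [0,0,0]},
    {"dp": [1,-0.02,0],"twist": [0,0,0]},
    {"dp": [1,-0.02,0],"twist": [0,0,0]},
    {"dp": [1,-0.02,0],"twist": [0,0,0]}
  ]
}}

```text
clock: 21.25
tool_pos: [0.525, 0.1077, 0.1369]
orientation: [-2.302, -2.136, 0.002]
contact_force: [0.9, -0.1, -0.5]
grip_width: 0.0471
grip_force: 0.0
```

Request:
{"op": "move_arm", "data": {
  "increments": [
    {"dp": [1,-0.02,0],"twist": [0,0,0]},
    {"dp": [1,-0.02,0],"twist": [0,0,0]},
    {"dp": [0.5,-0.02,0],"twist": [0,0,0]},
    {"dp": [0,0,0],"twist": [0,0,-0.98]},
    {"dp": [0,0,0],"twist": [0,0,-0.98]},
    {"dp": [0,0,0],"twist": [0,0,-0.98]},
    {"dp": [0,0,0],"twist": [0,0,-0.98]},
    {"dp": [0,0,0],"twist": [0,0,-0.98]},
    {"dp": [0,0,0],"twist": [0,0,-0.98]},
    {"dp": [0,0,0],"twist": [0,0,0]},
    {"dp": [0,0,0],"twist": [0,0,0]}
  ],
  "jaw": 0.38
}}

```text
clock: 22.35
tool_pos: [0.5294, 0.181, 0.1375]
orientation: [-1.176, -2.913, 0.001]
contact_force: [-0.1, -0.4, 0.2]
grip_width: 0.0647
grip_force: 0.0
```

```bash
python3 -c "
from h import *
go(.532,.181,.017,2.373)
p=[]
i=r.snapshot('scene')
for X in([.5315,.181,.04],[.51,-.22,.02]):
    u,v=px('scene',X)[0].astype(int);print(u,v)
    p.append(cv2.resize(i[v-40:v+40,u-50:u+50],None,fx=4,fy=4,interpolation=cv2.INTER_CUBIC))
cv2.imwrite('pics/c5.png',np.hstack(p))"
```

```text
t 22.35 pos [0.5294 0.181  0.1375] yaw 2.374 w 0.0647 gf 0.0 F [-0.1 -0.4  0.2]
dp now-axes [-0.07  0.06  4.02] target-axes [-0.06  0.06  4.02] twist [-0.   -0.    0.01]
425 272
204 221
```

View pics/c5.png

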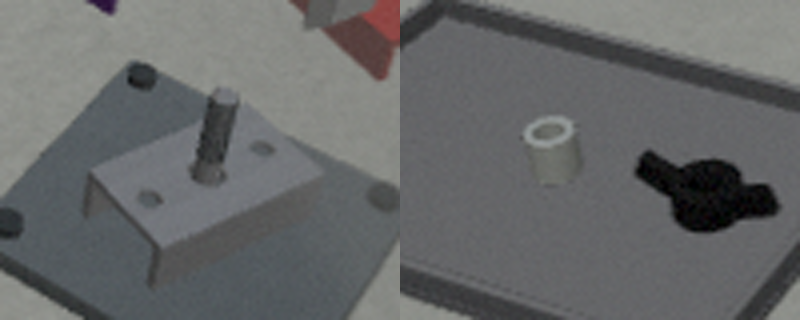

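The spacer stands upright (552,150) beside the nut in the tray. The bracket now sits alone on the stud (210,180). Going down for it.

Request:
{"op": "move_arm", "data": {
  "increments": [
    {"dp": [-0.07,0.06,0.6],"twist": [0,0,0]},
    {"dp": [0,0,0.9],"twist": [0,0,0]},
    {"dp": [0,0,0.9],"twist": [0,0,0]},
    {"dp": [0,0,0.9],"twist": [0,0,0]},
    {"dp": [0,0,0.4],"twist": [0,0,0]},
    {"dp": [0,0,0.12],"twist": [0,0,0]},
    {"dp": [0,0,0],"twist": [0,0,0]},
    {"dp": [0,0,0],"twist": [0,0,0]}
  ]
}}

```text
clock: 23.2
tool_pos: [0.5336, 0.1814, 0.0248]
orientation: [1.171, 2.913, 0.002]
contact_force: [-0.2, -0.5, 0.1]
grip_width: 0.0648
grip_force: 0.0
```

Request:
{"op": "move_arm", "data": {
  "increments": [
    {"dp": [0,0,0.03],"twist": [0,0,0]},
    {"dp": [0,0,0],"twist": [0,0,0]},
    {"dp": [0,0,0],"twist": [0,0,0]}
  ]
}}

```text
clock: 23.5
tool_pos: [0.5327, 0.1813, 0.023]
orientation: [1.171, 2.914, 0.001]
contact_force: [-0.3, 0.0, 0.3]
grip_width: 0.065
grip_force: 0.0
```

Down 5 mm more, then grip at 25 N.

Request:
{"op": "move_arm", "data": {
  "increments": [
    {"dp": [0,0,0.12],"twist": [0,0,0]},
    {"dp": [0,0,0.05],"twist": [0,0,0]},
    {"dp": [0,0,0],"twist": [0,0,0]},
    {"dp": [0,0,0],"twist": [0,0,0]}
  ]
}}

```text
clock: 23.9
tool_pos: [0.5323, 0.1812, 0.0172]
orientation: [-1.171, -2.915, 0.0]
contact_force: [0.0, -0.3, 0.1]
grip_width: 0.0646
grip_force: 0.0
```

Request:
{"op": "move_arm", "data": {
  "increments": [
    {"dp": [0,0,0],"twist": [0,0,0]},
    {"dp": [0,0,0],"twist": [0,0,0]},
    {"dp": [0,0,0],"twist": [0,0,0]},
    {"dp": [0,0,0],"twist": [0,0,0]},
    {"dp": [0,0,0],"twist": [0,0,0]},
    {"dp": [0,0,0],"twist": [0,0,0]}
  ],
  "jaw": -1,
  "newtons": 25
}}

```text
clock: 24.5
tool_pos: [0.5325, 0.1813, 0.0174]
orientation: [1.171, 2.915, 0.0]
contact_force: [0.8, 0.3, -0.5]
grip_width: 0.0439
grip_force: 25.0
```

Request:
{"op": "move_arm", "data": {
  "increments": [
    {"dp": [0,0,-0.3],"twist": [0,0,0]},
    {"dp": [0,0,-0.6],"twist": [0,0,0]},
    {"dp": [0,0,-0.8],"twist": [0,0,0]},
    {"dp": [0,0,-0.9],"twist": [0,0,0]},
    {"dp": [0,0,-0.7],"twist": [0,0,0]},
    {"dp": [0,0,-0.4],"twist": [0,0,0]},
    {"dp": [0,0,0],"twist": [0,0,0]}
  ]
}}

```text
clock: 25.2
tool_pos: [0.5336, 0.1814, 0.1304]
orientation: [1.169, 2.912, 0.003]
contact_force: [-0.5, -0.0, -0.6]
grip_width: 0.0437
grip_force: 25.0
```

```bash
python3 -c "
from h import *
go(.5,-.328,.05,1.5)"
```

```text
t 25.2 pos [0.5336 0.1814 0.1304] yaw 2.378 w 0.0437 gf 25.0 F [-0.5 -0.  -0.6]
dp now-axes [-10.93 -13.05   2.67] target-axes [-17.02   0.09   2.68] twist [0.03 0.01 5.85]
```

Request:
{"op": "move_arm", "data": {
  "increments": [
    {"dp": [0,0,0],"twist": [0,0,0.98]},
    {"dp": [0,0,0],"twist": [0,0,0.98]},
    {"dp": [0,0,0],"twist": [0,0,0.98]},
    {"dp": [0,0,0],"twist": [0,0,0.98]},
    {"dp": [0,0,0],"twist": [0,0,0.98]},
    {"dp": [0,0,0],"twist": [0,0,0.98]},
    {"dp": [-0.7,0,0],"twist": [0,0,0]},
    {"dp": [-1,0,0],"twist": [0,0,0]},
    {"dp": [-1,0,0],"twist": [0,0,0]},
    {"dp": [-1,0,0],"twist": [0,0,0]},
    {"dp": [-1,0,0],"twist": [0,0,0]},
    {"dp": [-1,0,0],"twist": [0,0,0]}
  ]
}}

```text
clock: 26.4
tool_pos: [0.5183, 0.0098, 0.1268]
orientation: [-2.301, -2.135, 0.003]
contact_force: [-0.1, 0.0, -1.9]
grip_width: 0.0443
grip_force: 25.0
```

Request:
{"op": "move_arm", "data": {
  "increments": [
    {"dp": [-1,0,0],"twist": [0,0,0]},
    {"dp": [-1,0,0],"twist": [0,0,0]},
    {"dp": [-1,0,0],"twist": [0,0,0]},
    {"dp": [-1,0,0],"twist": [0,0,0]},
    {"dp": [-1,0,0],"twist": [0,0,0]},
    {"dp": [-1,0,0],"twist": [0,0,0]},
    {"dp": [-1,0,0],"twist": [0,0,0]},
    {"dp": [-1,0,0],"twist": [0,0,0]},
    {"dp": [-1,0,0],"twist": [0,0,0]},
    {"dp": [-1,0,0],"twist": [0,0,0]},
    {"dp": [-1,0,0],"twist": [0,0,0]},
    {"dp": [-0.3,0,0],"twist": [0,0,0]}
  ]
}}

```text
clock: 27.6
tool_pos: [0.4931, -0.3292, 0.1268]
orientation: [-2.304, -2.132, 0.001]
contact_force: [-0.3, -0.1, -1.8]
grip_width: 0.0438
grip_force: 25.0
```

Request:
{"op": "move_arm", "data": {
  "increments": [
    {"dp": [0,0,0.5],"twist": [0,0,0]},
    {"dp": [0,0,0.7],"twist": [0,0,0]},
    {"dp": [0,0,0.7],"twist": [0,0,0]},
    {"dp": [0,0,0],"twist": [0,0,0]},
    {"dp": [0,0,0],"twist": [0,0,0]},
    {"dp": [0,0,0],"twist": [0,0,0]}
  ]
}}

```text
clock: 28.2
tool_pos: [0.4948, -0.3271, 0.0721]
orientation: [2.301, 2.137, 0.0]
contact_force: [0.2, -0.2, -1.7]
grip_width: 0.0438
grip_force: 25.0
```

```bash
python3 -c "
from h import *
go(.5,-.328,.0104,1.5)
i=r.snapshot('scene')
u,v=px('scene',[.5,-.28,.03])[0].astype(int);print(u,v)
cv2.imwrite('pics/c6.png',cv2.resize(i[v-60:v+60,u-80:u+80],None,fx=4,fy=4,interpolation=cv2.INTER_CUBIC))"
```

```text
t 28.2 pos [ 0.4948 -0.3271  0.0721] yaw 1.496 w 0.0438 gf 25.0 F [ 0.2 -0.2 -1.7]
dp now-axes [-0.02  0.17  2.06] target-axes [-0.02  0.18  2.06] twist [ 0.01  0.   -0.02]
178 208
```

View pics/c6.png

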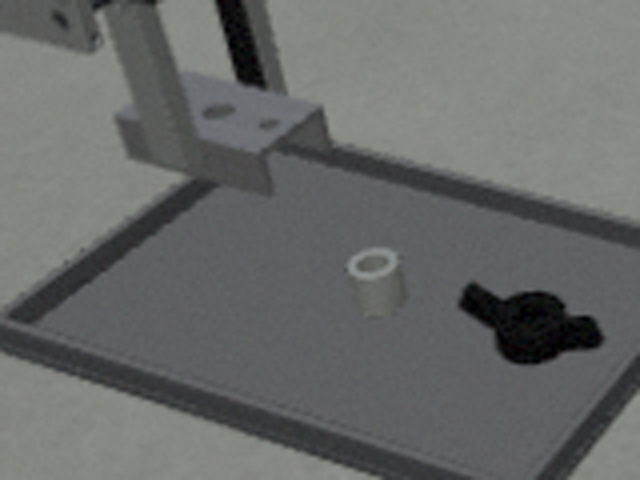

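The bracket hangs level (220,130) clear of the spacer (375,280) and the rim. Lowering.

Request:
{"op": "move_arm", "data": {
  "increments": [
    {"dp": [0,0.1,0.4],"twist": [0,0,0]},
    {"dp": [0,0,0.6],"twist": [0,0,0]},
    {"dp": [0,0,0.45],"twist": [0,0,0]},
    {"dp": [0,0,0.25],"twist": [0,0,0]},
    {"dp": [0,0,0.1],"twist": [0,0,0]},
    {"dp": [0,0,0],"twist": [0,0,0]},
    {"dp": [0,0,0],"twist": [0,0,0]},
    {"dp": [0,0,0],"twist": [0,0,0]}
  ]
}}

```text
clock: 29.05
tool_pos: [0.4976, -0.328, 0.0181]
orientation: [2.302, 2.136, 0.0]
contact_force: [-0.1, -1.8, -1.0]
grip_width: 0.0436
grip_force: 25.0
```

Request:
{"op": "move_arm", "data": {
  "increments": [
    {"dp": [0,0,0.03],"twist": [0,0,0]},
    {"dp": [0,0,0.03],"twist": [0,0,0]},
    {"dp": [0,0,0],"twist": [0,0,0]},
    {"dp": [0,0,0],"twist": [0,0,0]}
  ]
}}

```text
clock: 29.45
tool_pos: [0.4972, -0.3275, 0.0156]
orientation: [-2.303, -2.137, 0.0]
contact_force: [-0.3, 0.7, -1.0]
grip_width: 0.0437
grip_force: 25.0
```

Request:
{"op": "move_arm", "data": {
  "increments": [
    {"dp": [0,0,0.05],"twist": [0,0,0]},
    {"dp": [0,0,0.05],"twist": [0,0,0]},
    {"dp": [0,0,0.03],"twist": [0,0,0]},
    {"dp": [0,0,0],"twist": [0,0,0]},
    {"dp": [0,0,0],"twist": [0,0,0]}
  ]
}}

```text
clock: 29.95
tool_pos: [0.4971, -0.3275, 0.0116]
orientation: [-2.303, -2.137, -0.0]
contact_force: [0.2, 0.0, -1.5]
grip_width: 0.0441
grip_force: 25.0
```

Request:
{"op": "move_arm", "data": {
  "increments": [
    {"dp": [0,0,0.02],"twist": [0,0,0]},
    {"dp": [0,0,0],"twist": [0,0,0]},
    {"dp": [0,0,0],"twist": [0,0,0]}
  ]
}}

```text
clock: 30.25
tool_pos: [0.4972, -0.3275, 0.0111]
orientation: [-2.303, -2.137, 0.0]
contact_force: [-0.7, 0.3, -1.0]
grip_width: 0.0434
grip_force: 25.0
```

Request:
{"op": "move_arm", "data": {
  "increments": [
    {"dp": [0,0,0.02],"twist": [0,0,0]},
    {"dp": [0,0,0],"twist": [0,0,0]},
    {"dp": [0,0,0],"twist": [0,0,0]}
  ]
}}

```text
clock: 30.55
tool_pos: [0.4972, -0.3275, 0.0105]
orientation: [-2.303, -2.137, -0.0]
contact_force: [-0.2, 0.7, -1.0]
grip_width: 0.0439
grip_force: 25.0
```

Request:
{"op": "move_arm", "data": {
  "increments": [
    {"dp": [0,0,0.015],"twist": [0,0,0]},
    {"dp": [0,0,0],"twist": [0,0,0]},
    {"dp": [0,0,0],"twist": [0,0,0]}
  ]
}}

```text
clock: 30.85
tool_pos: [0.4972, -0.3276, 0.0104]
orientation: [-2.303, -2.137, 0.0]
contact_force: [-1.7, 1.6, 3.4]
grip_width: 0.0441
grip_force: 25.0
```

Contact. Releasing and retracting.

Request:
{"op": "move_arm", "data": {
  "increments": [
    {"dp": [0,0,0],"twist": [0,0,0]},
    {"dp": [0,0,0],"twist": [0,0,0]},
    {"dp": [0,0,0],"twist": [0,0,0]},
    {"dp": [0,0,0],"twist": [0,0,0]},
    {"dp": [0,0,-0.4],"twist": [0,0,0]},
    {"dp": [0,0,-0.8],"twist": [0,0,0]},
    {"dp": [0,0,-1],"twist": [0,0,0]},
    {"dp": [0,0,-1],"twist": [0,0,0]},
    {"dp": [0,0,-1],"twist": [0,0,0]},
    {"dp": [0,0,0],"twist": [0,0,0]},
    {"dp": [0,0,0],"twist": [0,0,0]},
    {"dp": [0,0,0],"twist": [0,0,0]}
  ],
  "jaw": 0.38
}}

```text
clock: 32.05
tool_pos: [0.4964, -0.3268, 0.1345]
orientation: [-2.301, -2.135, 0.0]
contact_force: [0.2, -0.3, 0.2]
grip_width: 0.0648
grip_force: 0.0
```

```bash
python3 -c "
from h import *
i=r.snapshot('scene')
cv2.imwrite('pics/c7.png',cv2.resize(i[148:298,78:288],None,fx=3.7,fy=3.7,interpolation=cv2.INTER_CUBIC))"
```

View pics/c7.png

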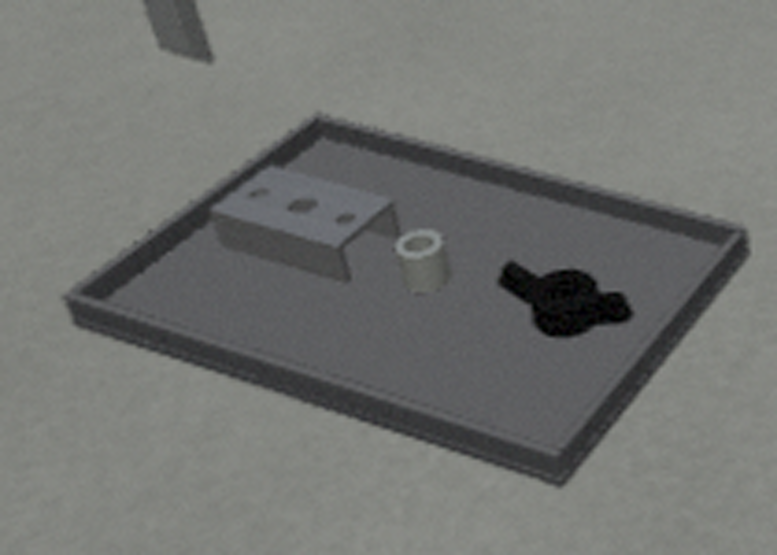

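The bracket (300,220), spacer (422,262) and nut (567,303) all lie flat, upright and separate inside the rim, and the gripper is clear.

```bash
python3 -c "
from bench import r
print(r.sign_off())"
```

```text
the job is handed in; nothing more can be done
None
```

I took the stud apart in order (wing nut, spacer, bracket), set all three flat, upright and separate in the tray, and handed the job in at about 32 s; no verdict was returned.

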